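# Seat the drip drawer, then hold the surface thermometer on the griddle's ring mark

### The arm

A 6-joint arm with a two-finger parallel gripper is mounted at the origin on the work surface. World frame = base frame: x ahead of the robot, y to its left, z up, the work surface at z = 0. Lengths are in m, angles in rad, forces in N, time in s.
With the tool pointing down it reaches from about 0.425 to 0.95 m from the base axis. Payload 3.5 kg.
Tool frame: the origin (TCP) lies midway between the tips of the shut fingers; the grasp point (between the pads) lies 19 mm behind it; z points along the fingers, y is the direction in which the jaws open and shut (so a half turn about z gives the same grasp; the last joint's range is limited). The gripper opens to 85 mm and grips with 20 to 120 N. Pads are 22 mm wide; open, the fingers measure 114 mm over their backs; the gripper's body (76 mm by 85 mm) begins 54 mm behind the grasp point. The pads swing forward as they close: fully open they stand 13 mm farther back than shut.
Start: joints at [-1.364, 0.286, 1.577, -0, 1.279, -0.15], TCP at [0.236, -0.632, 0.231] pointing down, gripper open.
Joint ranges: [-2.77, 2.77], [-0.9, 2.22], [0.21, 2.48], [-1.53, 4.67], [0.24, 2.81], [-2.84, 2.84]. Speed limits (rad/s): [2.79, 2.79, 3.14, 3.14, 3.14, 3.14].

### API

Orientations are given as a 3x3 rotation matrix whose columns are the frame's x, y, z axes.
In Python, from station import bot gives the robot as it stands.
- The arm moves only by the shell command python3 -m pendant 'ROWS' [FORCE]. ROWS is JSON, a list of rows, each a list of 3 entries, a list of its own where there are three numbers: the shift along the tool's x, y, z in m, then the turn about the tool's z in rad, then the opening in per cent of the stroke, from 0 (shut) to 100 (fully open). A call has 1 to 12 rows; each row is the pose to reach, as a shift and turn from the pose commanded when the call began, along the tool's axes at that moment; what a row does not reach only later rows make up. A row lasts 1/10 s, in which the tool goes at most 50 mm and 8.59 degrees, less where a joint would pass 70% of its speed; a pose out of reach is approached as far as the arm can. A call with a gripper value outside its range is refused whole. The fingers move at their own pace and stop on an object; FORCE is the grip in N (left out, the last holds). Time passes only in rows, so rows that repeat a pose let the fingers close. It gives the time, the measured TCP pose, the force and the opening at its end, in the units of the state.
- bot.observe(): the state, without advancing time (a new reading comes with each control period).
- bot.camera(name): name is "scene" or "top" or "wrist"; returns the picture (384x512x3 uint8, red, green, blue); there is no depth.
- bot.camera_info(name): a dict with "fov_y" (degrees; the focal length in pixels is half the picture's height over the tangent of half this angle, whatever the lens; pixels are square), "cx", "cy" (the principal point, pixels), "world_to_cam" (4x4, takes a point from world to camera coordinates); the wrist camera has in their place "T_tool_cam" (4x4, takes a point from camera to tool coordinates, whose origin is the TCP and whose axes are the flange's). Camera axes: x right, y down, z forward; pixel columns grow to the right and rows downward; lengths in m; the calibration is good to about 2 mm. A picture is of the moment at which its call begins: read the wrist's pose just before it. camera_info takes no time and is no camera call.
- bot.close_job(): hands the job in, once; it reports no verdict.
The state is a dict: "time_s": time; "qpos": joint angles; "qvel": joint speeds; "tau": joint torques, N m; "tool_pos": TCP position; "ee_rot": TCP orientation; "wrist_force": force on the tool from outside, world axes, zero at the start; "moment": the same for the moment, N m; "opening": opening from 0.0 (shut) to 1.0 (fully open).
Only numpy, scipy, OpenCV 4.12 (cv2) and the standard library are available. Lean on these libraries where they do the work, as an engineer would, in place of code of your own. Each camera call takes 0.05 s, during which the arm holds its last target. There are 200 camera calls.

### The job

Push the griddle's open drip drawer fully home until it clicks in. Then take the probe thermometer out of its stand, set its sprung foot down inside the ring mark on the griddle plate (not the square or the cross) and keep it there, upright and pressed lightly, with the foot sprung part of the way in but not bottomed. Finish while still holding the probe like that, the drawer still home, and leave the other things on the counter where they are.

Things in the scene. Friction and masses are not known exactly. Their poses are not given: they have to be found in the camera images.
- griddle: Low steel tabletop griddle with a dark flat plate on top, fixed to the counter, 220 (x) by 300 (y) by 65 high mm. Origin at the centre of its underside on the counter; its x axis points from its front (drawer side, towards the robot) to its back, y to its left, z up. The plate's top is level, 65 mm above the counter, and rigid.
- drawer (a joint): How far the griddle's drip drawer stands open, in m: 0 is fully home, it opens along the griddle's -x (at most 0.09). It slides stiffly (about 1.5 N); at about 12 mm open it meets a spring catch that takes about 7 N to ride over; once within about 4 mm the catch pulls it in and keeps it at 0, against a rigid stop.
- drawer_pull (a point): Centre of the drawer's pull, a round black bar 10 mm thick and 110 mm long along the griddle's y, 36 mm above the counter. It stands 25 mm in front of the drawer's front face and moves with the drawer; when home it lies 135 mm in front of the griddle's centre. The drawer can be pushed on this bar. There is nothing above it; the griddle's body begins 25 mm behind it and is 65 mm high.
- ring_mark: Flat light ring, 44 mm outside and 34 mm inside diameter, on the griddle plate. Origin at its centre on the plate's top (65 mm above the counter). Three marks stand side by side on the plate, 85 mm apart in a row along the griddle's y, 20 mm in front of its middle; their order changes.
- square_mark: Light square outline of 41 mm sides on the plate, not to be used. Origin at its centre.
- cross_mark: Light plus-shaped cross, 44 mm, on the plate, not to be used. Origin at its centre.
- stand: Fixed white plastic block, 70 by 70 by 55 mm high, with a 17 mm round hole through its middle. The probe stands upright in it: handle resting on the block's top, stem and foot hanging free in the hole. Origin at the centre of its underside.
- probe_grip (a point): Centre of the probe's handle (half-way up it). The handle is an upright grey square bar, 26 by 26 mm in section and 70 mm long, so it reaches 35 mm above and below this point; the axes are the handle's: x and y across its flat faces, z up along it. The loose probe weighs about 100 to 150 g. In the stand this point is 90 mm above the counter. It has to be lifted about 50 mm to leave the hole.
- probe_tip (a point): Middle of the flat underside of the probe's foot, a copper disc of 12 mm diameter, at the low end, on the handle's axis, 85 mm below the handle's centre when not pressed. z points up along the probe.
- probe_foot (a joint): How far the sprung foot is pushed in, in m: 0 free, 0.011 bottomed. The spring gives about 1 N at the start and 7 N at 0.011 (550 N/m).
- jar: Bystander: small closed glass jar with a twist cap, 60 mm wide, 85 mm high, origin under its centre.
- fork: Bystander: steel fork lying flat along its x, 183 mm long, 24 mm wide, 4 mm thick; origin on the counter near its middle.
- bowl: Bystander: terracotta bowl, 140 mm wide, 55 mm high, origin under its centre.
- rolling_pin: Bystander: wooden rolling pin lying along its y, 400 mm long, 48 mm thick, origin under its middle.
- press: Bystander: white plastic empanada press lying open, two round cups in a row along its x, 330 by 132 by 16 mm; origin under its middle.
- dish: Bystander: white plate, 200 mm wide, 22 mm high, origin under its centre.
- mill: Bystander: dark wooden pepper mill, 56 mm wide, 145 mm high, origin under its centre.

How it is judged:
By the outcome, as a careful person would: the job done as asked, in the order asked, and still so for the second after the job is handed in, while the arm keeps its last pose, push and grip.
It also fails if it takes over 51 s, if anything falls off the work surface, if the arm or the gripper's body presses on something with over 40 N, if the wrist force passes 120 N, or if a joint passes its speed limit or range.

## Working session

There is one attempt and no reset: what is moved stays moved. The work goes in short steps, Python scripts to look and compute and a shell command to move; the robot and the scene stay as the last step left them, time stands still between calls to the robot, and variables do not carry over. Pictures are saved under pics/ and viewed, about 8 in all and at most 12, crops included, and the job is handed in when it is done.

```bash
mkdir -p pics; python3 - <<'E'
from station import bot
import cv2,json,numpy as np
np.set_printoptions(precision=4,suppress=True)
s=bot.observe();print(s)
for n in("top","scene"):
    im=bot.camera(n);cv2.imwrite(f"pics/{n}0.png",im[:,:,::-1]);print(n,bot.camera_info(n))
print(bot.camera_info("wrist"))
E
```

```text
{'time_s': 0.0, 'qpos': array([-1.364 ,  0.2872,  1.5782,  0.    ,  1.2786, -0.15  ]), 'qvel': array([ 0.0003, -0.001 ,  0.0019, -0.    , -0.0011,  0.0015]), 'tau': array([ -0.0009, -40.5986, -29.2626,  -0.0002,   0.0057,  -0.    ]), 'tool_pos': array([ 0.2356, -0.6318,  0.2299]), 'ee_rot': array([[ 0.937 ,  0.3493, -0.0005],
       [ 0.3493, -0.937 ,  0.0023],
       [ 0.0004, -0.0023, -1.    ]]), 'wrist_force': array([ 0.5008, -0.5878,  0.1319]), 'moment': array([ 0.0047,  0.0101, -0.0835]), 'opening': 0.9982310893841082}
top {'fov_y': 52.541916919156975, 'cx': 259.0321914128916, 'cy': 194.1782776037817, 'world_to_cam': array([[ 0.0007, -0.9999,  0.0138,  0.0073],
       [-0.9849, -0.0031, -0.1729,  0.5188],
       [ 0.1729, -0.0134, -0.9848,  1.285 ],
       [ 0.    ,  0.    ,  0.    ,  1.    ]])}
scene {'fov_y': 49.852493031363565, 'cx': 257.4602004778506, 'cy': 197.49013956216754, 'world_to_cam': array([[-0.865 ,  0.5018, -0.0021,  0.4391],
       [ 0.3994,  0.6859, -0.6083, -0.1595],
       [-0.3038, -0.527 , -0.7937,  1.5226],
       [ 0.    ,  0.    ,  0.    ,  1.    ]])}
{'fov_y': 59.66409761109185, 'cx': 253.4221500793737, 'cy': 190.18313110114104, 'T_tool_cam': array([[ 0.0008, -0.966 , -0.2585,  0.0656],
       [ 1.    ,  0.001 , -0.0007,  0.0003],
       [ 0.0009, -0.2585,  0.966 , -0.1424],
       [ 0.    ,  0.    ,  0.    ,  1.    ]])}
```

View pics/top0.png

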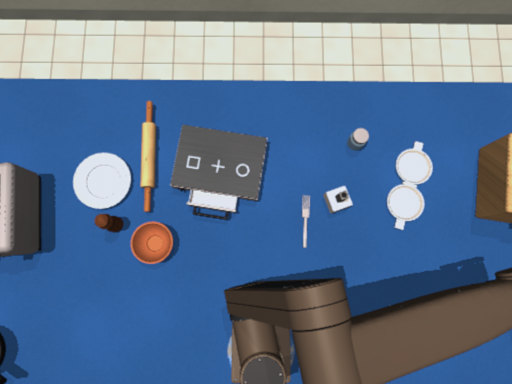

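View pics/scene0.png

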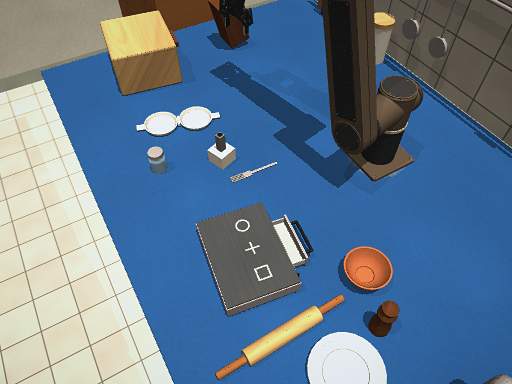

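The top view shows the ring at about (242,170), cross (218,166), square (193,162), the drawer pull at about (211,213) and the probe in its stand at about (341,197). The fork is at (306,220), between griddle and stand. The scene view agrees.

```bash
cat > h.py <<'E'
import numpy as np,cv2
from station import bot
np.set_printoptions(precision=4,suppress=True)
def cam(n,obs=None):
    i=bot.camera_info(n); f=192/np.tan(np.radians(i["fov_y"]/2))
    if n=="wrist":
        T=np.eye(4);T[:3,:3]=obs["ee_rot"];T[:3,3]=obs["tool_pos"];M=T@i["T_tool_cam"]
    else: M=np.linalg.inv(i["world_to_cam"])
    return M,f,i["cx"],i["cy"]
def ray(c,uv):
    M,f,cx,cy=c; d=M[:3,:3]@np.array([(uv[0]-cx)/f,(uv[1]-cy)/f,1]); return M[:3,3],d
def onz(c,uv,z):
    o,d=ray(c,uv); return o+d*(z-o[2])/d[2]
def proj(c,p):
    M,f,cx,cy=c; q=M[:3,:3].T@(np.asarray(p)-M[:3,3]); return np.array([cx+f*q[0]/q[2],cy+f*q[1]/q[2]])
def tri(c1,u1,c2,u2):
    (a,d),(b,e)=ray(c1,u1),ray(c2,u2); st=np.linalg.lstsq(np.c_[d,-e],b-a,rcond=None)[0]
    p,q=a+d*st[0],b+e*st[1]; return (p+q)/2,np.linalg.norm(p-q)
def blobs(mask,amin=20):
    n,l,s,c=cv2.connectedComponentsWithStats(mask.astype(np.uint8))
    return [(c[i],s[i]) for i in range(1,n) if s[i][4]>=amin]
def tool(p,obs): return obs["ee_rot"].T@(np.asarray(p)-obs["tool_pos"])
E
python3 - <<'E'
from h import *
for n,box in(("top",(170,115,275,225)),("scene",(190,195,320,320))):
    im=cv2.imread(f"pics/{n}0.png");c=cam(n);x0,y0,x1,y1=box
    hsv=cv2.cvtColor(im,cv2.COLOR_BGR2HSV)
    m=np.zeros(im.shape[:2],bool);m[y0:y1,x0:x1]=(hsv[y0:y1,x0:x1,2]>130)&(hsv[y0:y1,x0:x1,1]<90)
    print(n)
    for ce,s in blobs(m,15): 
        cc=(s[0]+s[2]/2-.5,s[1]+s[3]/2-.5); print(ce,s,onz(c,ce,.065))
    # dark griddle body & pull
    m2=np.zeros_like(m);m2[y0:y1,x0:x1]=(hsv[y0:y1,x0:x1,2]<60)&(hsv[y0:y1,x0:x1,1]<140)
    for ce,s in blobs(m2,15): print(' dark',ce,s,onz(c,ce,.036))
c=cam("top");im=cv2.imread("pics/top0.png");hsv=cv2.cvtColor(im,cv2.COLOR_BGR2HSV)
m=np.zeros(im.shape[:2],bool);m[175:225,315:365]=(hsv[175:225,315:365,1]<90)&(hsv[175:225,315:365,2]>120)
for ce,s in blobs(m): print('stand',ce,s,onz(c,ce,.055))
k=cv2.resize(im[105:235,165:375],None,fx=3.8,fy=3.8,interpolation=cv2.INTER_CUBIC);cv2.imwrite("pics/crop.png",k)
for n in("top",):print(onz(c,(306,200),0),onz(c,(306,247),0))
E
```

```text
top
[192.8611 161.9167] [186 155  15  14 108] [0.6263 0.2342 0.065 ]
[217.4444 165.8413] [211 160  14  13  63] [0.6129 0.1503 0.065 ]
[242.39 169.69] [236 163  14  14 100] [0.5998 0.0653 0.065 ]
[212.5301 199.8707] [186 189  54  23 781] [0.4954 0.1645 0.065 ]
 dark [209.7841 214.4091] [194 207  35  12  88] [0.4499 0.1759 0.036 ]
scene
[295.8051 235.9068] [284 214  25  44 118] [0.4787 0.1784 0.065 ]
[241.8077 225.1026] [235 219  15  13  78] [0.5993 0.0635 0.065 ]
[277.0556 219.7222] [272 218  12   5  18] [0.4963 0.1006 0.065 ]
[287.6996 242.8629] [273 222  32  42 496] [0.5126 0.1865 0.065 ]
[252.0364 247.6182] [245 242  15  13  55] [0.6114 0.1477 0.065 ]
[262.6881 272.055 ] [254 264  19  17 109] [0.6247 0.2314 0.065 ]
[216.4583 281.4583] [213 272   8  21  24] [0.7498 0.192  0.065 ]
[259.125  296.7054] [222 282  80  29 112] [0.6704 0.29   0.065 ]
 dark [303.1455 236.0455] [291 221  22  32 110] [0.4478 0.1759 0.036 ]
stand [338.1969 198.6547] [326 186  27  26 391] [ 0.5025 -0.2605  0.055 ]
[ 0.5064 -0.1584  0.    ] [ 0.3416 -0.155   0.    ]
```

View pics/crop.png

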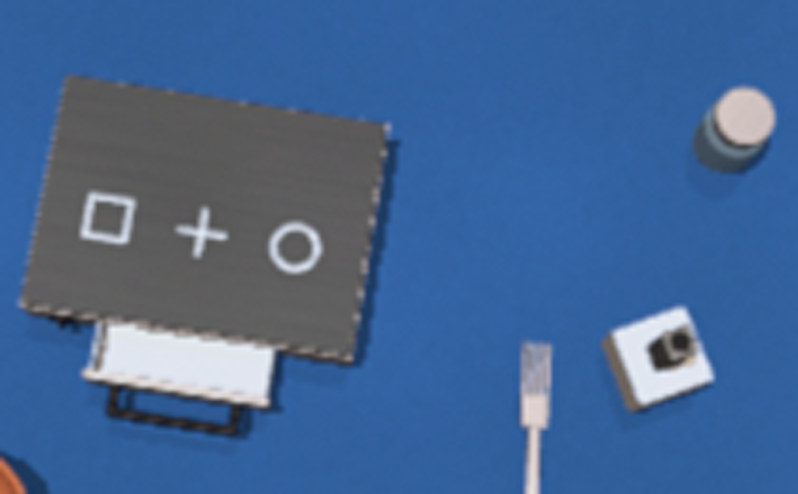

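```bash
python3 -m pendant '[[[0.04,-0.027,-0.01],0,100],[[0.08,-0.054,-0.02],0,100],[[0.12,-0.08,-0.03],0,100],[[0.16,-0.107,-0.04],0,100],[[0.20,-0.134,-0.05],0,100],[[0.24,-0.161,-0.05],0,100],[[0.28,-0.188,-0.05],0,100],[[0.32,-0.215,-0.05],0,100],[[0.35,-0.235,-0.05],0,100],[[0.379,-0.2545,-0.05],0,100],[[0.379,-0.2545,-0.05],0,100],[[0.379,-0.2545,-0.05],0,100]]' 40
python3 - <<'E'
from h import *
o=bot.observe();im=bot.camera("wrist")[:,:,::-1];cv2.imwrite("pics/w1.png",im);np.save("w1.npy",o,allow_pickle=True)
print(o["tool_pos"],o["qpos"],o["qvel"])
E
```

```text
time_s: 1.3
tool_pos: [0.502, -0.261, 0.2808]
ee_rot: [[0.936, 0.351, -0.001], [0.351, -0.936, 0.0], [-0.001, -0.0, -1.0]]
wrist_force: [-0.7, -0.1, 0.5]
opening: 0.998
[ 0.502  -0.261   0.2808] [-0.6585  0.0113  1.7942 -0.0006  1.337   0.5538] [-0.0338 -0.0011 -0.0037 -0.0021 -0.0035 -0.0009]
```

View pics/w1.png

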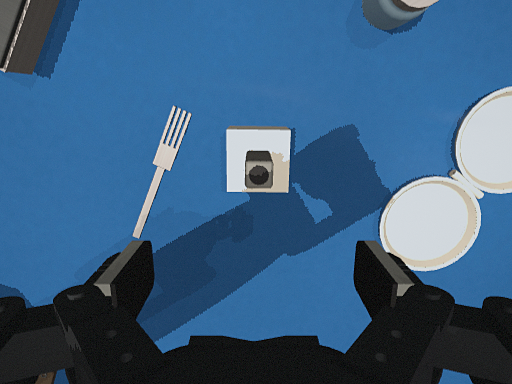

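The stand's top spans about (227–290, 130–192) and is square to the tool. The handle's top face is at about (259,175), also square to the tool. The fork is clear to the left.

```bash
python3 - <<'E'
from h import *
o=np.load("w1.npy",allow_pickle=True).item();c=cam("wrist",o);im=cv2.imread("pics/w1.png");hsv=cv2.cvtColor(im,cv2.COLOR_BGR2HSV)
sub=hsv[120:200,220:300]
m=(sub[...,1]<140)&(sub[...,2]>170); cn=max(cv2.findContours(m.astype(np.uint8),0,2)[0],key=cv2.contourArea)
r=cv2.minAreaRect(cn);u=np.add(r[0],(220,120));print("stand",u,r[1:],onz(c,u,.055))
d=np.zeros_like(m);h=sub[25:75,15:65];d[25:75,15:65]=h[...,2]<140
for ce,s in blobs(d): print(ce+(220,120),s+np.array([220,120,0,0,0]))
print(sub[:,38,2]);print(sub[55,:,2])
for z,p in((.125,(259,175)),): print(onz(c,p,z), tool(onz(c,p,z),o))
# predicted corners of handle top
p0=onz(c,u,.055);R=o["ee_rot"]
for a in(-13,13):
  for b in(-13,13): 
    q=p0+R[:,0]*a/1e3+R[:,1]*b/1e3;q[2]=.125;print(proj(c,q))
E
python3 - <<'E'
import cv2
im=cv2.imread("pics/w1.png")[115:205,215:305];cv2.imwrite("pics/w1c.png",cv2.resize(im,None,fx=6,fy=6,interpolation=0))
E
```

```text
stand [257.5716 160.2724] ((64.16027069091797, 62.4825439453125), 0.9710219502449036) [ 0.5048 -0.2648  0.055 ]
[258.5538 170.1184] [245 150  29  38 836]
[265.4912 192.9825] [246 192  39   3 114]
[164 164 165 167 165 161 125 121 110 148 215 228 224 223 222 223 222 223
 223 223 222 222 223 222 222 223 223 223 227 226 186  41  53  56  56  57
  62  59  58  48  68 113 145 160 167 126  57  66  61  65  69  66  64  66
  58  30  36  34  36  37  35  37  33  33  51  93  97  97 162 204 203 191
 115 104 108 110 106 108 108 106]
[161 163 150 153 152 148 151 235 226 223 223 224 223 222 223 223 223 223
 223 223 223 223 223 230 243  39  80  97 105  42  29  33  33  36  61  60
  60  31  30  38  63  60  34  38  38  40  37  34  45 120 106  90  80 189
 202 196 196 196 196 196 196 196 196 195 195 197 196 202 218  95 105 109
 108 110 109 106 108 110 107 108]
[ 0.5038 -0.2658  0.125 ] [0.0001 0.0052 0.1558]
[244.1947 187.4077]
[272.4551 187.4387]
[244.0108 159.4438]
[272.9039 159.4728]
```

View pics/w1c.png

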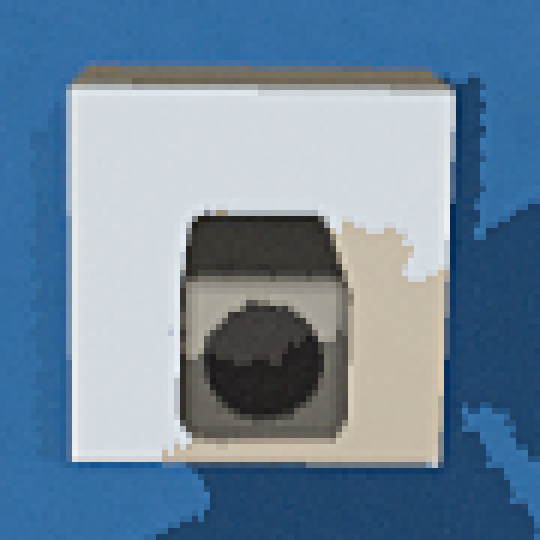

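The handle's top face spans (245–273, 160–188), so the handle axis is at about (0.504, -0.2655), square to the present tool yaw. Next I go over the drawer.

```bash
python3 -m pendant '[[[0.01,-0.04,0.003],0.06,100],[[0.02,-0.08,0.006],0.12,50],[[0.03,-0.12,0.01],0.18,0],[[0.04,-0.16,0.013],0.24,0],[[0.05,-0.20,0.016],0.30,0],[[0.06,-0.24,0.02],0.36,0],[[0.07,-0.28,0.023],0.42,0],[[0.08,-0.32,0.026],0.46,0],[[0.09,-0.36,0.03],0.51,0],[[0.10,-0.40,0.03],0.51,0],[[0.106,-0.425,0.03],0.51,0],[[0.106,-0.425,0.03],0.51,0]]'
python3 -m pendant '[[[0,0,0],0,0],[[0,0,0],0,0]]'
python3 - <<'E'
from h import *
o=bot.observe();im=bot.camera("wrist")[:,:,::-1];cv2.imwrite("pics/w2.png",im);np.save("w2.npy",o,allow_pickle=True)
c=cam("wrist",o);print(o["tool_pos"],o["qpos"]);print(o["ee_rot"])
hsv=cv2.cvtColor(np.ascontiguousarray(im),cv2.COLOR_BGR2HSV)
for ce,s in blobs((hsv[...,1]<80)&(hsv[...,2]>120),100): print(ce,s,onz(c,ce,.065))
E
```

```text
time_s: 2.55
tool_pos: [0.4526, 0.1747, 0.2512]
ee_rot: [[0.989, -0.151, -0.0], [-0.151, -0.989, 0.0], [-0.0, -0.0, -1.0]]
wrist_force: [0.3, -0.5, 0.2]
opening: 0.005
time_s: 2.75
tool_pos: [0.4533, 0.1721, 0.2512]
ee_rot: [[0.988, -0.155, -0.0], [-0.155, -0.988, -0.001], [0.0, 0.001, -1.0]]
wrist_force: [-0.2, -0.0, 0.0]
opening: 0.001
[0.4533 0.1721 0.2512] [ 0.1536 -0.1597  2.0089 -0.0006  1.2926  1.8799]
[[ 0.988  -0.1547 -0.0001]
 [-0.1547 -0.988  -0.0006]
 [ 0.      0.0006 -1.    ]]
[110.2806   1.898 ] [ 87   0  45   7 196] [0.6208 0.274  0.065 ]
[240.916   69.1696] [   89     0   329   142 29909] [0.5477 0.1692 0.065 ]
[156.2333   1.9667] [141   0  32   5 150] [0.6145 0.2339 0.065 ]
[200.3704   1.9383] [182   0  39   6 162] [0.6085 0.1954 0.065 ]
[253.   8.] [250   0   7  17 119] [0.5965 0.1502 0.065 ]
[348.9974   8.4476] [327   0  46  18 382] [0.5831 0.0661 0.065 ]
[293.9167   9.6508] [258   6  74   7 252] [0.5896 0.1145 0.065 ]
[ 8.6296 76.2919] [  0  51  19  51 459] [0.5748 0.384  0.065 ]
[253.0031 146.4851] [ 172  142  164    9 1309] [0.4752 0.1692 0.065 ]
```

View pics/w2.png

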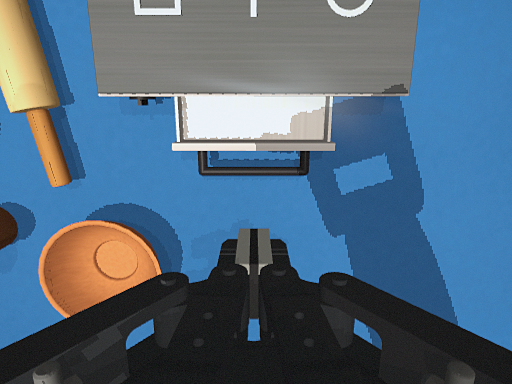

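The pull's bar is at rows ~166–176, cols 199–309, centre about (254,171). The griddle's front edge is at row 95 and is square to the tool. The bowl's rim is to the left and clear.

```bash
python3 - <<'E'
from h import *
o=np.load("w2.npy",allow_pickle=True).item();c=cam("wrist",o)
g=cv2.cvtColor(cv2.imread("pics/w2.png"),cv2.COLOR_BGR2HSV)
print(g[155:185,250,2])
for r in(166,171,176): p=onz(c,(254,r),.036);print(p,tool(p,o))
print("bowl rim",tool(onz(c,(160,275),.055),o),"edge",tool(onz(c,(254,95),.065),o))
print("ring row",tool([.5995,.0645,.065],o),proj(c,[.5995,.0645,.065]))
E
```

```text
[176 176 177 182 174 124 131 132 130 131 133 121  26  41  44  63  95  82
  48  37  90 166 183 183 189 188 187 186 187 188]
[0.4503 0.172  0.036 ] [-0.003   0.0005  0.2152]
[0.4448 0.1729 0.036 ] [-0.0085  0.0005  0.2152]
[0.4393 0.1737 0.036 ] [-0.0141  0.0005  0.2152]
bowl rim [-0.1238 -0.105   0.1962] edge [0.0707 0.0004 0.1862]
ring row [0.1611 0.0836 0.1863] [349.3433 -12.4163]
```

```bash
python3 -m pendant '[[[-0.038,0,0.04],0,0],[[-0.038,0,0.09],0,0],[[-0.038,0,0.135],0,0],[[-0.038,0,0.18],0,0],[[-0.038,0,0.21],0,0],[[-0.038,0,0.229],0,0],[[-0.038,0,0.229],0,0]]'
python3 -m pendant '[[[0.008,0,0],0,0],[[0.016,0,0],0,0],[[0.024,0,0],0,0],[[0.032,0,0],0,0],[[0.04,0,0],0,0],[[0.046,0,0],0,0],[[0.052,0,0],0,0],[[0.052,0,0],0,0]]'
python3 -m pendant '[[[0.004,0,0],0,0],[[0.008,0,0],0,0],[[0.012,0,0],0,0]]'
```

```text
time_s: 3.5
tool_pos: [0.4131, 0.1778, 0.0195]
ee_rot: [[0.988, -0.155, -0.007], [-0.155, -0.988, -0.001], [-0.007, 0.002, -1.0]]
wrist_force: [0.1, -0.5, -0.9]
opening: 0.001
time_s: 4.3
tool_pos: [0.4681, 0.1715, 0.0226]
ee_rot: [[0.988, -0.153, 0.002], [-0.153, -0.988, 0.0], [0.002, -0.0, -1.0]]
wrist_force: [0.4, -0.3, 0.6]
opening: -0.002
time_s: 4.6
tool_pos: [0.4747, 0.1702, 0.0215]
ee_rot: [[0.988, -0.153, -0.011], [-0.153, -0.988, 0.0], [-0.011, 0.001, -1.0]]
wrist_force: [-9.0, 1.2, 6.7]
opening: -0.0
```

```bash
python3 -m pendant '[[[0.004,0,0],0,0],[[0.008,0,0],0,0],[[0.008,0,0],0,0]]'
python3 -m pendant '[[[0.003,0,0],0,0],[[0.003,0,0],0,0]]'
python3 -m pendant '[[[0.003,0,0],0,0],[[0.003,0,0],0,0]]'
```

```text
time_s: 4.9
tool_pos: [0.4823, 0.1689, 0.0215]
ee_rot: [[0.988, -0.153, -0.012], [-0.153, -0.988, 0.0], [-0.012, 0.002, -1.0]]
wrist_force: [-11.9, 2.5, 10.0]
opening: 0.003
time_s: 5.1
tool_pos: [0.4824, 0.1689, 0.0214]
ee_rot: [[0.988, -0.153, -0.02], [-0.153, -0.988, 0.0], [-0.02, 0.003, -1.0]]
wrist_force: [-18.8, 2.8, 17.1]
opening: 0.002
time_s: 5.3
tool_pos: [0.4825, 0.1689, 0.0213]
ee_rot: [[0.988, -0.153, -0.028], [-0.153, -0.988, 0.001], [-0.028, 0.004, -1.0]]
wrist_force: [-27.0, 4.8, 23.7]
opening: 0.002
```

The tool stalls at x=0.4825, which matches the expected home position, and the force rises against the stop. I back off and look at the drawer and the ring together.

```bash
python3 -m pendant '[[[-0.015,0,0],0,0],[[-0.045,0,-0.005],0,0],[[-0.045,0,-0.05],0,0],[[-0.045,0,-0.10],0,0],[[-0.02,0.01,-0.14],0,0],[[0.01,0.02,-0.18],0,0],[[0.04,0.035,-0.21],0,0],[[0.07,0.045,-0.23],0,0],[[0.078,0.0466,-0.23],0,0],[[0.078,0.0466,-0.23],0,0],[[0.078,0.0466,-0.23],0,0]]'
python3 - <<'E'
from h import *
o=bot.observe();im=np.ascontiguousarray(bot.camera("wrist")[:,:,::-1]);cv2.imwrite("pics/w3.png",im);np.save("w3.npy",o,allow_pickle=True)
c=cam("wrist",o);print(o["tool_pos"],o["qvel"],o["wrist_force"]);print(o["ee_rot"])
hsv=cv2.cvtColor(im,cv2.COLOR_BGR2HSV)
for ce,s in blobs((hsv[...,1]<60)&(hsv[...,2]>190),150): print(ce,s,onz(c,ce,.065))
print("home bar px",proj(c,np.array([.632,.146,.036])-.135*np.array([.988,-.154,0])))
E
```

```text
time_s: 6.4
tool_pos: [0.561, 0.11, 0.2501]
ee_rot: [[0.988, -0.152, -0.004], [-0.152, -0.988, 0.0], [-0.004, 0.0, -1.0]]
wrist_force: [-0.6, 0.6, 1.1]
opening: -0.0
[0.561  0.11   0.2501] [ 0.0097 -0.0077  0.019  -0.0019  0.0031 -0.0014] [-0.6474  0.5942  1.081 ]
[[ 0.9883 -0.1523 -0.0038]
 [-0.1523 -0.9883  0.0002]
 [-0.0038  0.0004 -1.    ]]
[206.5486 122.3988] [184  99  46  48 494] [0.6119 0.1477 0.065 ]
[294.495  121.7447] [272  99  47  48 701] [0.5997 0.0642 0.065 ]
[117.9264 122.3333] [ 94 101  48  44 870] [0.6249 0.2319 0.065 ]
[481.6741 214.4783] [ 472  154   26  139 1476] [ 0.477  -0.1157  0.065 ]
home bar px [212.2778 223.8139]
```

View pics/w3.png

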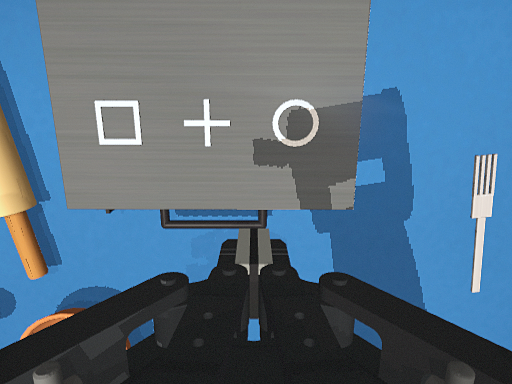

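The drawer is home: the bar is at row 223, where it was predicted, with no tray visible. The ring at (295,122.5) gives about (0.5995, 0.064). Next is the probe.

```bash
python3 -m pendant '[[[0,0.04,0],-0.06,0],[[0,0.08,0],-0.12,50],[[0,0.12,0],-0.18,100],[[0,0.16,0],-0.24,100],[[0,0.20,0],-0.30,100],[[0,0.24,0],-0.36,100],[[0,0.28,0],-0.42,100],[[0,0.32,0],-0.47,100],[[0,0.36,0],-0.512,100],[[0.001,0.38,0],-0.512,100],[[0.001,0.38,0],-0.512,100],[[0.001,0.38,0],-0.512,100]]'
python3 -m pendant '[[[0,0,0],0,100],[[0,0,0],0,100]]'
python3 - <<'E'
from h import *
o=bot.observe();im=np.ascontiguousarray(bot.camera("wrist")[:,:,::-1]);cv2.imwrite("pics/w4.png",im)
c=cam("wrist",o);print(o["tool_pos"],o["ee_rot"][0],tool([.504,-.2655,.071],o))
p=proj(c,[.504,-.2655,.125]).astype(int);print(p)
g=cv2.cvtColor(im,cv2.COLOR_BGR2HSV)
k=im[p[1]-50:p[1]+50,p[0]-50:p[0]+50].copy()
cv2.imwrite("pics/w4c.png",cv2.resize(k,None,fx=5,fy=5,interpolation=0))
E
```

```text
time_s: 7.65
tool_pos: [0.5048, -0.2648, 0.2511]
ee_rot: [[0.936, 0.351, -0.002], [0.351, -0.936, 0.002], [-0.001, -0.002, -1.0]]
wrist_force: [-0.1, -1.0, -0.1]
opening: 0.997
time_s: 7.85
tool_pos: [0.5056, -0.2646, 0.2521]
ee_rot: [[0.936, 0.353, -0.0], [0.353, -0.936, 0.0], [-0.0, -0.0, -1.0]]
wrist_force: [0.4, 0.4, 0.8]
opening: 0.997
[ 0.5056 -0.2646  0.2521] [ 0.9356  0.353  -0.0002] [-0.0018  0.0004  0.1811]
[253 184]
```

View pics/w4c.png

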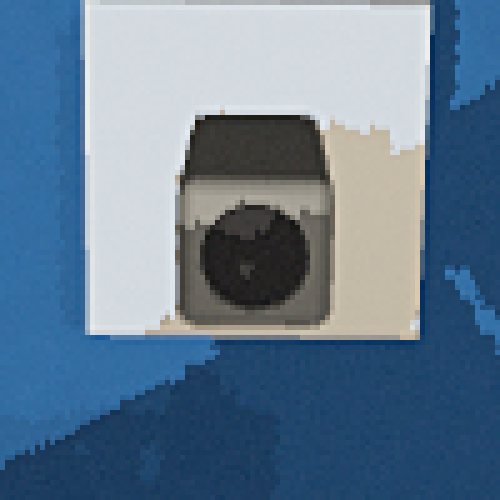

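The handle's top face is centred on the predicted pixel (253.5,184.3) and square to the jaws. Descend and grip.

```bash
python3 -m pendant '[[[-0.001,0,0.04],0,100],[[-0.001,0,0.08],0,100],[[-0.001,0,0.12],0,100],[[-0.001,0,0.15],0,100],[[-0.001,0,0.17],0,100],[[-0.001,0,0.181],0,100],[[-0.001,0,0.181],0,100],[[-0.001,0,0.181],0,100]]' 50
python3 -m pendant '[[[0,0,0],0,20],[[0,0,0],0,15],[[0,0,0],0,10],[[0,0,0],0,10],[[0,0,0],0,10],[[0,0,0],0,10],[[0,0,0],0,10],[[0,0,0],0,10]]' 50
```

```text
time_s: 8.7
tool_pos: [0.5053, -0.2667, 0.0724]
ee_rot: [[0.936, 0.352, 0.001], [0.352, -0.936, -0.001], [0.001, 0.001, -1.0]]
wrist_force: [0.2, 0.3, -0.1]
opening: 0.999
time_s: 9.5
tool_pos: [0.5048, -0.2667, 0.0719]
ee_rot: [[0.936, 0.351, 0.001], [0.351, -0.936, -0.0], [0.0, 0.001, -1.0]]
wrist_force: [-1.6, -0.1, 4.4]
opening: 0.296
```

```bash
python3 -m pendant '[[[0,0,-0.01],0,10],[[0,0,-0.025],0,10],[[0,0,-0.04],0,10],[[0,0,-0.055],0,10],[[0,0,-0.075],0,10],[[0,0,-0.10],0,10],[[0,0,-0.12],0,10],[[0,0,-0.13],0,10],[[0,0,-0.13],0,10],[[0,0,-0.13],0,10]]'
python3 - <<'E'
from h import *
o=bot.observe();print(o["opening"],o["tool_pos"],o["wrist_force"],tool([.5995,.064,.195],o), o["qpos"][5])
for n in("scene","top"):
    im=bot.camera(n)[:,:,::-1];cv2.imwrite(f"pics/{n}5.png",im)
c=cam("scene");p=o["tool_pos"].copy();a=[proj(c,p+[0,0,.019+d]) for d in(.035,-.035,-.085)];print(a)
im=cv2.imread("pics/scene5.png");u=a[1].astype(int);x0=max(u[0]-60,0);y0=max(u[1]-60,0)
cv2.imwrite("pics/scene5c.png",cv2.resize(im[y0:y0+120,x0:x0+120],None,fx=5,fy=5,interpolation=cv2.INTER_CUBIC));print(x0,y0)
E
```

```text
time_s: 10.5
tool_pos: [0.5041, -0.2662, 0.2009]
ee_rot: [[0.936, 0.351, -0.001], [0.351, -0.936, 0.0], [-0.0, -0.001, -1.0]]
wrist_force: [-0.8, 0.1, -2.6]
opening: 0.297
0.2971377351629791 [ 0.5041 -0.2662  0.2009] [-0.7655  0.0777 -2.5801] [ 0.2053 -0.2757  0.006 ] 0.5482313479472686
[array([216.0223, 104.0295]), array([217.7561, 120.7459]), array([218.9105, 131.8754])]
157 60
```

View pics/scene5c.png

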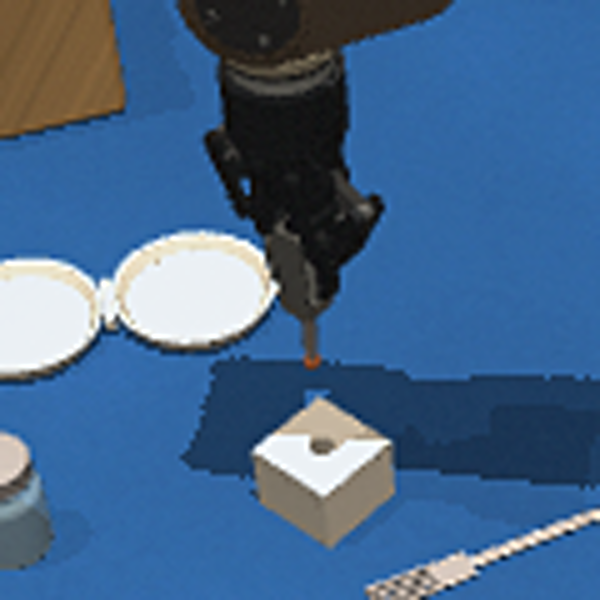

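The probe hangs upright and its copper tip at about (219.4,132.6) is within 1 px of the predicted position. Next I carry it over the ring.

```bash
python3 -m pendant '[[[0.012,-0.016,0],0,10],[[0.034,-0.046,0],0,10],[[0.056,-0.076,0],0,10],[[0.078,-0.106,0],0,10],[[0.10,-0.136,0],0,10],[[0.122,-0.166,0],0,10],[[0.144,-0.196,0],0,10],[[0.166,-0.226,0],0,10],[[0.188,-0.252,0],0,10],[[0.2,-0.269,0],0,10],[[0.205,-0.2755,0],0,10],[[0.205,-0.2755,0],0,10]]'
python3 -m pendant '[[[0,0,0.02],0,10],[[0,0,0.04],0,10],[[0,0,0.055],0,10],[[0,0,0.055],0,10],[[0,0,0.055],0,10],[[0,0,0.055],0,10]]'
python3 - <<'E'
from h import *
from scipy.spatial.transform import Rotation as Ro
o=bot.observe();print(o["opening"],o["tool_pos"],o["wrist_force"],tool([.5995,.064,.1265],o))
c={}
for n in("scene","top"):
    im=bot.camera(n)[:,:,::-1];cv2.imwrite(f"pics/{n}6.png",im);c[n]=cam(n)
    t=o["tool_pos"]+[0,0,-.067];print(n,"tip",proj(c[n],t),"ring",proj(c[n],[.5995,.064,.065]))
o2=bot.observe();im=bot.camera("wrist")[:,:,::-1];cv2.imwrite("pics/w6.png",im)
im=cv2.imread("pics/scene6.png")[165:265,180:300]
a=cv2.resize(im,None,fx=5,fy=5,interpolation=cv2.INTER_CUBIC);cv2.imwrite("pics/scene6c.png",a)
E
```

```text
time_s: 11.8
tool_pos: [0.5992, 0.0641, 0.2001]
ee_rot: [[0.936, 0.353, -0.002], [0.353, -0.936, -0.0], [-0.002, -0.001, -1.0]]
wrist_force: [-0.2, -0.1, -0.5]
opening: 0.3
time_s: 12.4
tool_pos: [0.6005, 0.063, 0.1476]
ee_rot: [[0.936, 0.351, 0.002], [0.351, -0.936, -0.0], [0.002, 0.001, -1.0]]
wrist_force: [-0.4, -0.1, -1.0]
opening: 0.296
0.2955921384255444 [0.6005 0.063  0.1476] [-0.4246 -0.0715 -1.0186] [-0.0007 -0.0013  0.0211]
scene tip [241.1963 222.2664] ring [241.8135 225.2413]
top tip [242.9204 168.3827] ring [242.7576 169.7654]
```

View pics/scene6c.png

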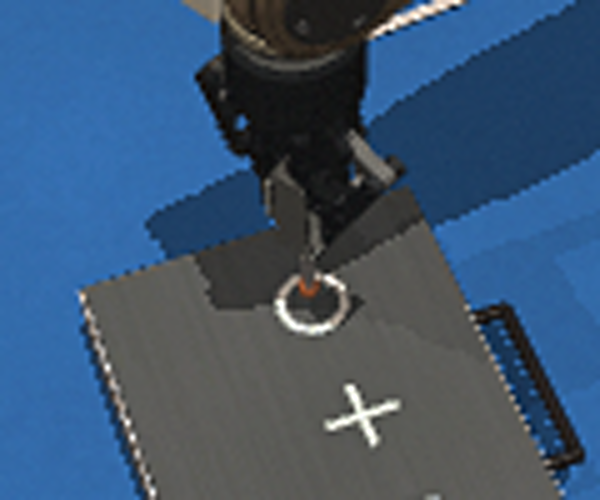

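The tip sits just over the ring's middle at about (241.8,223), within 1 px of the prediction, and the drawer is still home. Lower gently, watching force.

```bash
python3 -m pendant '[[[0,0,0.005],0,10],[[0,-0.001,0.010],0,10],[[0,-0.001,0.014],0,10],[[0,-0.001,0.014],0,10],[[0,-0.001,0.014],0,10],[[0,-0.001,0.014],0,10]]'
python3 -m pendant '[[[0,0,0.002],0,10],[[0,0,0.003],0,10],[[0,0,0.003],0,10],[[0,0,0.003],0,10]]'
python3 -m pendant '[[[0,0,0.002],0,10],[[0,0,0.003],0,10],[[0,0,0.003],0,10],[[0,0,0.003],0,10]]'
python3 - <<'E'
from h import *
import time
for i in range(6):
    bot.camera("wrist");o=bot.observe();print(o["tool_pos"],o["wrist_force"],o["opening"],o["ee_rot"][:2,2])
E
```

```text
time_s: 13.15
tool_pos: [0.5994, 0.0644, 0.1323]
ee_rot: [[0.936, 0.351, 0.0], [0.351, -0.936, -0.0], [0.0, 0.0, -1.0]]
wrist_force: [-0.8, 0.2, -0.6]
opening: 0.3
time_s: 13.55
tool_pos: [0.5996, 0.0644, 0.1297]
ee_rot: [[0.936, 0.351, 0.001], [0.351, -0.936, -0.0], [0.001, 0.0, -1.0]]
wrist_force: [-0.2, 0.2, 1.8]
opening: 0.297
time_s: 13.95
tool_pos: [0.5996, 0.0644, 0.1267]
ee_rot: [[0.936, 0.351, 0.001], [0.351, -0.936, -0.0], [0.001, 0.0, -1.0]]
wrist_force: [-1.4, 0.3, 3.2]
opening: 0.299
[0.5996 0.0644 0.1267] [-1.0448  0.0069  3.2338] 0.2971019389076298 [ 0.0007 -0.    ]
[0.5996 0.0644 0.1266] [-0.8472  0.7526  3.0096] 0.29632678674573276 [ 0.0007 -0.    ]
[0.5996 0.0644 0.1266] [-0.2328  0.1132  2.591 ] 0.3007679141794449 [ 0.0007 -0.0001]
[0.5996 0.0644 0.1266] [-0.2969  0.0693  3.0285] 0.300289792261354 [ 0.0007 -0.0001]
[0.5996 0.0644 0.1266] [0.968  1.4757 1.9864] 0.2937121281965554 [ 0.0007 -0.0001]
[0.5996 0.0644 0.1265] [ 0.2493 -0.2249  3.2592] 0.30169680506116026 [ 0.0007 -0.0001]
```

Net force is about 3 N. Adding the probe's ~1 N weight gives about 4 N on the spring, or about 5.5 mm in, which matches the geometry. One last look.

```bash
python3 - <<'E'
from h import *
im=bot.camera("scene")[:,:,::-1];cv2.imwrite("pics/scene7.png",im)
a=cv2.resize(im[90:330,170:410],None,fx=2.5,fy=2.5,interpolation=cv2.INTER_CUBIC);cv2.imwrite("pics/scene7c.png",a)
b=cv2.absdiff(im,cv2.imread("pics/scene0.png"));o=bot.observe();print(proj(cam("scene"),[.5996,.0644,.065]),o["wrist_force"],o["tool_pos"])
E
```

```text
[241.8481 225.3501] [ 0.6041 -0.9043  2.48  ] [0.5995 0.0644 0.1265]
```

View pics/scene7c.png

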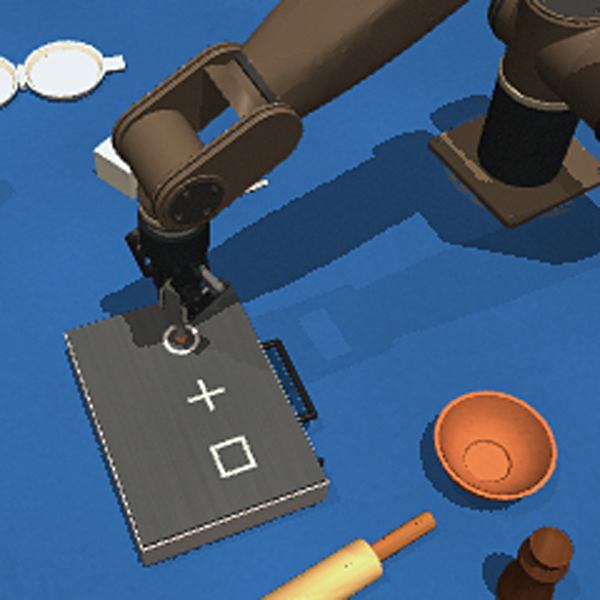

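The copper foot is in the middle of the ring, at about (181,339) in the crop. The drawer is home, and the bystanders in view are where they were.

```bash
python3 -c "
from station import bot
print(bot.close_job())"
```

```text
the job is handed in; nothing more can be done
None
```

The drawer is pushed home, and the probe's foot is pressed inside the ring mark with the gripper still holding it. I handed the job in at about 14.3 s of the 51 s allowed.

- **Drawer:** the push stopped dead at tool x = 0.4825 m, where I expected home, with the force rising to about 27 N along the push. The last scene picture still shows it home.
- **Foot position:** the tool axis is at (0.5995, 0.0644), within about 1 mm of the measured ring centre (0.5995, 0.064). The tool is within 0.1° of upright.
- **Foot pressure:** the wrist reads about 3 N, with noise of roughly ±0.7 N. Adding the probe's weight of about 1 N gives about 4 N on the spring. From the height, the foot is about 5.5 mm in out of 11 mm, which agrees. I had no direct reading of the foot joint.
- **Other things:** the arm was never sent near them. The bowl and rolling pin and the visible part of the press look unmoved. The mill, fork and stand are only partly in the last picture; the jar and dish were outside that crop, so I did not check them.

The wrist force also showed about 24 N vertically while I pressed the drawer against its stop, probably from a slight tilt of the tool. It went away when I backed off. No check failed.

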